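# Release a lock cylinder from its swing-bolt holding fixture

### The arm

A 6-joint arm with a two-finger parallel gripper is mounted at the origin on the work surface. World frame = base frame: x ahead of the robot, y to its left, z up, the work surface at z = 0. Lengths are in m, angles in rad, forces in N, time in s.
With the tool pointing down it reaches from about 0.4 to 0.825 m from the base axis. Payload 7 kg.
Tool frame: the origin (TCP) lies at the very end of the fingers, on their centre line; the grasp point (between the pads) lies 19 mm behind it; x points along the fingers, y is the direction in which the jaws open and shut, and the axes are right-handed (so a half turn about x gives the same grasp; the last joint's range is limited). The gripper opens to 88 mm and grips with 3 to 60 N. Pads are 19 mm wide; open, the fingers measure 130 mm over their backs; the gripper's body (78 mm by 193 mm) begins 47 mm behind the grasp point.
Start: joints at [-1.023, 0.359, 0.012, 0, -1.224, -0.288], TCP at [0.173, -0.652, 0.193] pointing down, gripper open.
Joint ranges: [-3.07, 3.07], [-1.43, 2.12], [-1.02, 1.25], [-3.03, 1.67], [-3.05, -0], [-3.03, 3.03]. Speed limits (rad/s): [2.39, 2.39, 3.01, 3.14, 3.14, 3.14].

### API

Orientations are given as [roll, pitch, yaw] about the fixed x, y, z axes, in that order (R = Rz(yaw) Ry(pitch) Rx(roll)).
In Python, from station import arm gives the robot as it stands.
- The arm moves only by the shell command python3 -m inch 'ROWS' [OPENING] [FORCE]. ROWS is text: rows parted by semicolons, each of 6 numbers parted by spaces: the shift along the world's x, y, z in units of 30 mm (1.0 is 30 mm), then the turn, a rotation vector about the world's x, y, z in units of 5 degrees (1.0 is 5 degrees). In form: dx dy dz wx wy wz; .... A call has 1 to 12 rows; each row shifts and turns the commanded pose from where the row before left it; what a row does not reach is not made up. A row lasts 1/8 s, in which the tool goes at most 62.5 mm and 10.7 degrees, less where a joint would pass 70% of its speed; a pose out of reach is approached as far as the arm can. A call is refused whole if a number of a shift passes 1 or a number of a turn 1, either way. A call with a gripper value outside its range is refused whole. OPENING is the opening, from 0 (shut) to 1 (fully open), set as the call begins (- or left out, the last holds). The fingers move at their own pace and stop on an object; FORCE is the grip in N (left out, the last holds). Time passes only in rows, so rows that do not move let the fingers close. It gives the time, the measured TCP pose, the force and the opening at its end, in the units of the state.
- arm.get_state(): the state, without advancing time (a new reading comes with each control period).
- arm.grab_frame(name): name is "scene" or "side" or "wrist"; returns a dict with "frame" (384x512x3 uint8, red, green, blue), "range_z" (384x512 float32, m along the optical axis (not along the pixel's ray), 0 where there is no reading), "mtx" (3x3 intrinsics, pixels), "dist_coeffs" ([k1, k2, p1, p2, k3] as OpenCV has them; the pictures are not rectified), "pose" (4x4, takes a point from camera to world coordinates). Camera axes: x right, y up, looking along -z (the intrinsics and any distortion apply to the point x, -y, -z); pixel columns grow to the right and rows downward; lengths in m; the calibration is good to about 2 mm. A picture is of the moment at which its call begins.
- arm.job_done(): hands the job in, once; it reports no verdict.
Trained networks look in a picture, given as the dict that the camera call returned (one of the last four; its "shot" number tells which), for a name from the list of things; names that differ only in an ending like _2 or _b are one class to them, and where a whole thing is asked for, a point or a joint stands for the part that bears it (a point fixed in the world has none). Each returns a list of dicts, best first, with "confidence" (0 to 1); they miss things now and then, are a little off and sometimes report something else, mostly with a low value. They report only what shows in the picture. A call takes as long as a camera call. They do not tell look-alikes from the thing itself.
- arm.search_frame(picture, target): "extent" ([centre column, centre row, width, height] as shares, 0 to 1, of the picture: columns of its width, rows of its height, round what is visible of it).
- arm.masks_of(picture, target): "mask" (384x512 bool, what is visible of it) and "extent" ([centre column, centre row, width, height] as shares, 0 to 1, of the picture: columns of its width, rows of its height, round what is visible of it).
- arm.place_of(picture, target): "position" ([column, row] as shares, 0 to 1, of the picture: columns of its width, rows of its height: a listed point, or the origin of a listed thing).
The state is a dict: "t": time; "q": joint angles; "qd": joint speeds; "joint_efforts": joint torques, N m; "eef_pos": TCP position; "ee_rot": TCP orientation; "force": force on the tool from outside, world axes, zero at the start; "moment": the same for the moment, N m; "width": finger opening in m.
Only numpy, scipy, OpenCV 4.12 (cv2) and the standard library are available. Lean on these libraries where they do the work, as an engineer would, in place of code of your own. Each camera call takes 0.05 s, during which the arm holds its last target. There are 200 camera calls.

### The job

The brass lock cylinder in the green holding fixture is finished: loosen the brass wing nut just far enough, swing the eyebolt out of the slotted nose of the hinged leaf without forcing it, then lift the leaf and lay it gently right back past upright so the cylinder lies open in its vee. Keep the nut fully threaded on its bolt (the bolt's end must not sink below the top of the nut's hub), leave the cylinder lying where it is, and do not disturb the parts lying around.

Things in the scene. Friction and masses are not known exactly. Their poses are not given: they have to be found in the camera images.
- fixture: Green iron holding fixture screwed to the desk, base 210 x 74 x 22 mm. Origin: centre of its underside. x runs along it from the bolt end to the hinge end, y parallel to both pins, z up. Eyebolt pivot at (-75, 0, 34) mm; leaf hinge axis at (75, 0, 98) mm between cheeks 63 mm wide over all, 109 mm high. Beside the leaf's nose nothing of it stands above 44 mm.
- leaf: Hinged aluminium leaf, 44 mm wide, 12 thick, 0.3 kg. Origin: on its hinge axis, mid width, mid thickness; its -x axis points to the nose, whose end is 162.5 mm off; z square to its top. Level when clamped (within 0.04 rad); opens about +y (tilt of z) to a stop at 1.85 rad, where it stays by its weight; let go short of upright it falls shut.
- leaf_nose (a point): Point of the leaf 150 mm from its hinge axis, mid width, mid thickness, in the 12 mm slot that is open at the nose; axes as the leaf. Each fork end has a low retaining lip that hooks the nut's 19 mm round base. A sprung pad under the leaf presses on the cylinder: as the nut is slackened the nose follows it up 0.3 to 5.6 mm, then stops and the nut comes free.
- eyebolt: Steel eyebolt, 10 mm rod, reaching 92 mm from its pivot. Origin on the pivot axis, z along the rod to its free end. Upright in the slot when latched; swings out towards fixture -x only, to a stop at 1.35 rad. Stiff pivot (about 2 N at the nut): stays where left. Until the nut's base has risen clear of the lips they stop it hard after the nut has moved 2 to 5 mm.
- bolt_end (a point): Centre of the flat free end of the eyebolt, seen between the wings; z along the rod.
- wingnut: Brass wing nut. Origin: centre of its underside, on the rod's axis; x along the wings, z along the rod. Right-hand quick thread: counter-clockwise from above loosens, lifting it 8 mm a turn. Takes 0.06 (free) to 0.15 N m (loaded). How tight it starts is not known: 1.5 to 6.2 rad until the bolt can swing; the rod's end then still stands 1 to 2 mm above the hub, and a quarter turn more is too far.
- wings (a point): Middle of the wings, on the rod's axis, 19 mm above the nut's underside; x along the wings. Two wings, 50 mm tip to tip, 9 mm thick, from 9 to 29 mm above the underside, 10.6 mm apart at the rod; tip edges square to x.
- hub_top (a point): Centre of the top of the nut's hub (19 mm round, 13 mm high), below the rod's end by 3.5 to 9 mm at the start.
- cylinder_mid (a point): Middle of the clamped brass lock cylinder, 28 mm diameter, 60 mm long, lying along fixture y in the steel vee under the leaf, loose but for the clamping.
- vee (a point): Point of the fixture where the middle of the cylinder lies, 62 mm above the desk.
- clasp: Rusted iron trunk clasp lying flat, 85 x 40 x 20 mm, origin centre of underside; a bystander.
- guard: Chrome corner guard, 50 x 50 x 42 mm, origin centre of underside; a bystander.
- grip: Black plastic handle grip, 90 x 24 x 16 mm, origin centre of underside; a bystander.
- feeler: Stepped nickel feeler block, 50 x 30 x 34 mm, origin centre of underside; a bystander. The four bystanders lie 145 to 185 mm to either side of the fixture, swapped about.
Mind the look-alikes: they are no part of the job. Leave any pink look-alike of the part that bears cylinder_mid alone.

How it is judged:
By the outcome, as a careful person would: the job done as asked, in the order asked, and still so for the second after the job is handed in, with the robot touching nothing.
It also fails if it takes over 72 s, if anything falls off the work surface, if the arm or the gripper's body presses on something with over 40 N, if the wrist force passes 120 N, or if a joint passes its speed limit or range.

## Working session

There is one attempt and no reset: what is moved stays moved. The work goes in short steps, Python scripts to look and compute and a shell command to move; the robot and the scene stay as the last step left them, time stands still between calls to the robot, and variables do not carry over. Pictures are saved under pics/ and viewed, about 8 in all and at most 12, crops included, and the job is handed in when it is done.

```bash
ls; mkdir -p pics; cat > h.py <<'E'
import numpy as np, cv2
from station import arm
def ray(p,uv):
    d=cv2.undistortPoints(np.array([[uv]],float),np.array(p["mtx"]),np.array(p["dist_coeffs"]))[0,0]
    return np.array([d[0],-d[1],-1.0])
def at_depth(p,uv,z):
    T=np.array(p["pose"]); return (T@np.append(ray(p,uv)*z,1))[:3]
def at_z(p,uv,h):
    T=np.array(p["pose"]); r=T[:3,:3]@ray(p,uv); return T[:3,3]+r*(h-T[2,3])/r[2]
def proj(p,P):
    T=np.array(p["pose"]); c=np.linalg.inv(T)@np.append(P,1)
    return cv2.projectPoints(np.array([[c[0],-c[1],-c[2]]]),np.zeros(3),np.zeros(3),np.array(p["mtx"]),np.array(p["dist_coeffs"]))[0][0,0]
def tri(ps,uvs):
    A=np.zeros((3,3));b=np.zeros(3)
    for p,uv in zip(ps,uvs):
        T=np.array(p["pose"]); r=T[:3,:3]@ray(p,uv); r/=np.linalg.norm(r); M=np.eye(3)-np.outer(r,r); A+=M;b+=M@T[:3,3]
    return np.linalg.solve(A,b)
def px(e): return np.array(e[:2])*[512,384]
def save(p,name,crop=None,k=1):
    f=p["frame"]
    if crop: f=f[crop[1]:crop[3],crop[0]:crop[2]]
    f=cv2.resize(f,None,fx=k,fy=k,interpolation=cv2.INTER_CUBIC); cv2.imwrite("pics/"+name+".png",f[:,:,::-1])
E
python3 - <<'E'
from h import *
ps={n:arm.grab_frame(n) for n in("scene","side","wrist")}
print(arm.get_state())
im=np.hstack([ps["scene"]["frame"],ps["side"]["frame"]])
cv2.imwrite("pics/a.png",cv2.resize(im,(800,300),interpolation=cv2.INTER_AREA)[:,:,::-1])
for n in("scene","side","wrist"):
  p=ps[n]; print(n,np.round(p["pose"],3).tolist())
  for t in("fixture","leaf_nose","wings","bolt_end","cylinder_mid","eyebolt","leaf","vee","clasp","guard","grip","feeler"):
    for r in arm.place_of(p,t)[:3]:
      u=px(r["position"]); i=np.clip(u.astype(int),0,[511,383]); z=p["range_z"][i[1],i[0]]
      print(t,round(r["confidence"],2),u.round(0),at_depth(p,u,z).round(3))
E
```

```text
pics
{'t': 0.15, 'q': array([-1.02284890e+00,  3.59197723e-01,  1.13021822e-02, -2.28948070e-04,
       -1.22409587e+00, -2.88065771e-01]), 'qd': array([-8.81285196e-04, -1.37546650e-03,  3.72864397e-03,  1.60182274e-03,
        1.03350751e-03,  7.05737691e-05]), 'joint_efforts': array([-7.29457661e-04, -5.83276999e+01,  2.93288898e+01,  7.00120345e+00,
        8.72483739e-03, -1.14241043e-04]), 'eef_pos': array([ 0.17329587, -0.65197239,  0.1927728 ]), 'ee_rot': array([1.68067507, 1.56958201, 1.9404788 ]), 'force': array([0.38531382, 0.58135978, 0.48831225]), 'moment': array([0.00597881, 0.02371039, 0.04746697]), 'width': 0.08749387588932686}
scene [[-0.012, -0.787, 0.617, 1.258], [1.0, -0.004, 0.014, 0.064], [-0.009, 0.617, 0.787, 0.936], [0.0, 0.0, 0.0, 1.0]]
fixture 0.85 [244. 195.] [0.645 0.02  0.107]
fixture 0.66 [231. 136.] [ 0.495 -0.012  0.126]
fixture 0.48 [240. 180.] [0.605 0.01  0.106]
leaf_nose 0.75 [194. 246.] [ 0.709 -0.091  0.003]
leaf_nose 0.55 [228. 142.] [ 0.502 -0.019  0.115]
bolt_end 0.66 [231. 136.] [ 0.495 -0.013  0.126]
cylinder_mid 0.8 [293. 254.] [0.738 0.12
[... 682 characters left out ...]
 208.] [ 0.524  0.111 -0.002]
bolt_end 0.65 [212. 209.] [0.499 0.006 0.109]
cylinder_mid 0.55 [245. 215.] [0.56  0.002 0.073]
cylinder_mid 0.55 [291. 172.] [0.721 0.119 0.028]
eyebolt 0.76 [219. 244.] [ 0.498 -0.025  0.045]
leaf 0.91 [274. 183.] [0.632 0.03  0.103]
leaf 0.69 [214. 219.] [ 0.493 -0.023  0.115]
vee 0.75 [248. 216.] [ 0.563 -0.004  0.074]
clasp 0.77 [219. 173.] [0.579 0.204 0.003]
guard 0.97 [336. 255.] [ 0.706 -0.103  0.003]
guard 0.37 [209. 209.] [0.493 0.006 0.111]
grip 0.87 [181. 200.] [0.468 0.137 0.018]
feeler 0.71 [300. 296.] [ 0.593 -0.166  0.02 ]
wrist [[-0.256, -0.933, -0.251, 0.106], [0.967, -0.246, -0.069, -0.67], [0.003, -0.261, 0.965, 0.383], [0.0, 0.0, 0.0, 1.0]]
```

```bash
python3 - <<'E'
from h import *
a=arm.grab_frame("scene");b=arm.grab_frame("side")
f=np.hstack([cv2.resize(a["frame"][100:290,150:350],(400,380),interpolation=cv2.INTER_CUBIC),cv2.resize(b["frame"][130:320,160:360],(400,380),interpolation=cv2.INTER_CUBIC)])
cv2.imwrite("pics/b.png",f[:,:,::-1])
E
```

```text
(no output)
```

View pics/b.png

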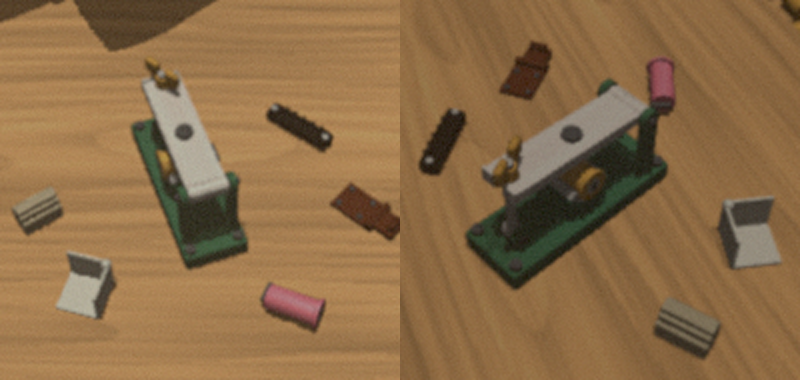

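The pink cylinder at scene px (293,254) lies on the desk, so it is the look-alike. The real brass cylinder is under the leaf at about (233,180). I'll fit the leaf from depth next.

```bash
python3 - <<'E'
from h import *
from scipy.spatial.transform import Rotation as Ro
for n in("scene","side"):
  p=arm.grab_frame(n); T=np.array(p["pose"])
  for t in("leaf","wingnut","fixture"):
    for m in arm.masks_of(p,t)[:2]:
      v,u=np.nonzero(m["mask"]); z=p["range_z"][v,u]; ok=z>0; 
      d=cv2.undistortPoints(np.stack([u,v],1)[ok][:,None].astype(float),p["mtx"],p["dist_coeffs"])[:,0]; z=z[ok]
      P=np.stack([d[:,0]*z,-d[:,1]*z,-z],1)@T[:3,:3].T+T[:3,3]
      lo,hi={"leaf":(.09,.115),"wingnut":(.1,.15),"fixture":(.015,.03)}[t]
      Q=P[(P[:,2]>lo)&(P[:,2]<hi)]
      if len(Q)<5: continue
      r=cv2.minAreaRect((Q[:,:2]*1000).astype(np.float32))
      print(n,t,round(m["confidence"],2),len(Q),"med",np.median(Q,0).round(4),"rect",np.round(r[0],1),np.round(r[1],1),round(r[2],1), "pca",np.degrees(np.arctan2(*np.linalg.svd(Q[:,:2]-Q[:,:2].mean(0))[2][0][::-1])).round(1))
s=arm.get_state(); print(Ro.from_euler("xyz",s["ee_rot"]).as_matrix().round(3))
E
```

```text
scene leaf 0.73 11 med [ 0.5017 -0.0197  0.1131] rect [491. -17.] [20.1 27.7] 68.1 pca -5.4
scene wingnut 0.5 1122 med [0.5775 0.0151 0.1065] rect [566.1  11.7] [169.3  44.3] 21.1 pca 22.7
scene fixture 0.73 1120 med [0.6198 0.0243 0.0225] rect [567.9  12.9] [210.3  74.4] 20.7 pca 31.0
scene fixture 0.25 22 med [0.6253 0.2496 0.0187] rect [617.4 242.3] [29.  37.7] 47.6 pca 21.6
side leaf 0.7 1686 med [0.5605 0.0061 0.1074] rect [561.9  11.2] [172.1  47. ] 20.8 pca -156.6
side wingnut 0.7 211 med [ 0.4954 -0.0218  0.1306] rect [495.8 -16.5] [51.8 12.9] 47.8 pca -133.0
side fixture 0.74 2071 med [ 0.5351 -0.0071  0.0229] rect [563.5  10.2] [209.4  73.6] 20.8 pca -161.2
[[ 0.    -0.257  0.966]
 [-0.     0.966  0.257]
 [-1.    -0.     0.   ]]
```

```bash
python3 -m inch '.489 .965 0 0 0 -1;.489 .965 0 0 0 -1;.489 .965 0 0 0 -1;.489 .965 0 0 0 -1;.489 .965 0 0 0 -1;.489 .965 0 0 0 -1;.489 .965 0 0 0 -1;.489 .965 0 0 0 -1;.489 .965 0 0 0 -1;.489 .965 0 0 0 -1;.489 .965 0 0 0 -1' 1; python3 -m inch '.489 .965 0 0 0 -.48;.489 .965 0 0 0 0;.489 .965 0 0 0 0;.489 .965 0 0 0 0;.489 .965 0 0 0 0;.489 .965 0 0 0 0;.489 .965 0 0 0 0;.489 .965 0 0 0 0;.489 .965 0 0 0 0;.489 .965 0 0 0 0;.489 .965 0 0 0 0;0 0 0 0 0 0' 1
cat > look.py <<'E'
import sys
from h import *
from scipy.spatial.transform import Rotation as Ro
def look(name,crop=None,k=1,save_=True):
  p=arm.grab_frame("wrist"); s=arm.get_state()
  R=Ro.from_euler("xyz",s["ee_rot"]).as_matrix()
  print("t",s["t"],"tcp",s["eef_pos"].round(4),"jaw",np.degrees(np.arctan2(R[1,1],R[0,1])).round(1),"x",R[:,0].round(3),"q",np.round(s["q"],2),"F",s["force"].round(1),"M",s["moment"].round(2),"w",round(s["width"],4))
  for t,h in(("wings",None),("bolt_end",None),("hub_top",None),("leaf_nose",.104)):
    for r in arm.place_of(p,t)[:1]:
      u=px(r["position"]); i=np.clip(u.astype(int),0,[511,383]); z=p["range_z"][i[1],i[0]]
      print(t,round(r["confidence"],2),u.round(0),at_depth(p,u,z).round(4))
  if save_: save(p,name,crop,k)
  return p
if __name__=="__main__": look(sys.argv[1])
E
python3 look.py c
```

```text
t: 3.82
eef_pos: [0.3352, -0.333, 0.1937]
ee_rot: [0.289, 1.57, -0.414]
force: [0.6, -0.2, 0.3]
width: 0.0875
t: 5.32
eef_pos: [0.497, -0.0139, 0.1934]
ee_rot: [0.768, 1.571, 0.028]
force: [-0.1, -1.3, -0.1]
width: 0.0875
t 5.375 tcp [ 0.4963 -0.0147  0.1933] jaw 47.6 x [-0. -0. -1.] q [ 0.37  0.06 -0.37 -0.   -1.14 -2.68] F [-0.6  0.9 -0.3] M [-0.09  0.01 -0.03] w 0.0879
wings 0.83 [255. 195.] [ 0.497  -0.0149  0.1253]
bolt_end 0.73 [256. 194.] [ 0.497  -0.0136  0.1257]
hub_top 0.81 [258. 192.] [ 0.4971 -0.0115  0.1249]
leaf_nose 0.69 [255. 189.] [ 0.4932 -0.0116  0.1242]
```

View pics/c.png

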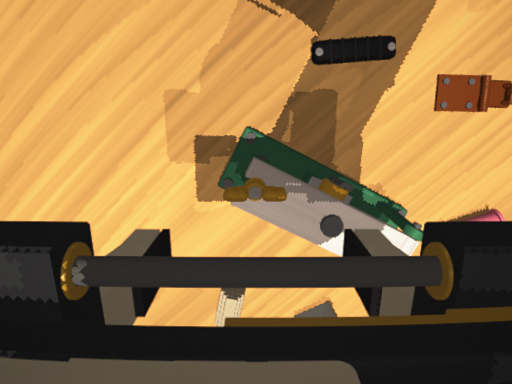

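The picture shows the nut at (255,194), its wings lying horizontally (cols 223–287) and so parallel to the jaw, with the rod end between them. Next I'll measure the nut height, then go down.

```bash
cat >> h.py <<'E'
def cloud(p):
    v,u=np.mgrid[0:384,0:512]; z=p["range_z"].astype(float)
    d=cv2.undistortPoints(np.stack([u,v],-1).reshape(-1,1,2).astype(float),np.array(p["mtx"]),np.array(p["dist_coeffs"])).reshape(384,512,2)
    T=np.array(p["pose"]); return np.stack([d[...,0]*z,-d[...,1]*z,-z],-1)@T[:3,:3].T+T[:3,3]
def nutz(p,c,ang,vert=0):
    "median heights (mm) of rod end, wing tops, hub, leaf near nut; ang: wing dir rad"
    P=cloud(p).reshape(-1,3); d=P[:,:2]-c; a=d@[np.cos(ang),np.sin(ang)]; b=d@[-np.sin(ang),np.cos(ang)]
    ok=p["range_z"].ravel()>0; r=np.hypot(a,b); z=P[:,2]*1000
    f=lambda m:(np.percentile(z[m&ok],[25,50,75]).round(1),(m&ok).sum())
    print("rod",f((r<.003)&(z>110)),"wing",f((abs(b)<.003)&(abs(a)>.010)&(abs(a)<.022)&(z>118)),"hub",f((abs(a)<.003)&(abs(b)>.0065)&(abs(b)<.0085)&(z>105)))
E
python3 - <<'E'
from h import *
p=arm.grab_frame("wrist"); nutz(p,[.4968,-.0140],np.radians(47.6))
P=cloud(p); print("leaf",np.median(P[205:225,285:310,2]))
for r in range(183,206): print((P[r,220:292:3,2]*1000).round().astype(int))
E
```

```text
rod (array([124.5, 124.9, 125.5]), np.int64(43)) wing (array([136. , 136.5, 136.9]), np.int64(219)) hub (array([119.6, 120.4, 120.9]), np.int64(28))
leaf 0.10675718141040066
[ 19  21  26  27  27  21  20  22  21 108 116 121 120 121 121 115 108 107
 107 107 108 107 108 108]
[ 20  21  26  27  26  21  20  21  21 110 118 122 121 120 120 117 109 108
 107 106 108 107 107 109]
[ 20  22  25  27  27  23  21 114 115 113 120 121 122 121 120 119 115 115
 113 107 384 107 107 108]
[ -1  19  26  26 122 122 122 122 121 118 120 122 124 124 121 121 117 122
 122 122 122 122 107 108]
[ -2  19  26 121 125 124 125 123 125 123 121 123 126 126 120 121 124 126
 127 125 126 126 123 108]
[ -1  -2  20 126 127 129 129 129 128 126 121 124 125 124 123 121 126 128
 129 129 129 128 127 108]
[ -1  -2  -1 129 132 132 131 131 131 130 122 126 126 124 125 124 130 132
 131 131 132 133 129 107]
[ -1   0  -1 133 134 134 134 134 134 133 124 126 125 125 126 125 133 134
 134 134 133 135 134 384]
[  0  -1  -1 384 384 134 135 134 135 135 127 125 126 125 125 128 134 135
 136 135 136 135 135 108]
[ -1   0  -1 135 136 136 135 136 13
[... 650 characters left out ...]
36 107]
[ -1  -1  -1 136 135 137 136 136 136 135 108 121 121 121 120 108 135 137
 135 135 137 137 136 108]
[  0  -1  -1 136 135 136 136 136 136 133 108 109 120 107 108 108 107 136
 136 136 136 135 108 107]
[  1  -1   0  -2  -1 110 111 108 108 108 108 108 107 107 108 108 107 107
 108 107 107 108 108 109]
[ -1  -1 384  -1   0 110 109 108 108 109 107 108 108 109 108 109 109 108
 108 108 108 107 107 107]
[ -1  -2  -1  -1  -2 111 107 108 108 108 108 109 108 107 107 108 107 108
 108 107 107 108 108 107]
[  0   0   0   0   0 110 109 110 108 108 108 108 109 108 109 107 106 108
 107 108 108 108 107 106]
[  0   0  -1  -1  -1 110 109 107 107 110 107 109 108 108 108 108 107 108
 107 106 108 107 107 107]
```

```bash
python3 -m inch '.01 .015 -.5 0 0 0;0 0 -.5 0 0 0;0 0 -.5 0 0 0;0 0 -.5 0 0 0;0 0 -.4 0 0 0;0 0 -.2 0 0 0;0 0 0 0 0 0;0 0 0 0 0 0' .7;  python3 -m inch '0 0 0 0 0 0;0 0 0 0 0 0;0 0 0 0 0 0;0 0 0 0 0 0;0 0 0 0 0 0' .45 25
```

```text
t: 6.62
eef_pos: [0.4968, -0.0149, 0.1159]
ee_rot: [0.907, 1.57, 0.165]
force: [0.5, 0.3, 0.0]
width: 0.0614
t: 7.25
eef_pos: [0.4964, -0.015, 0.1155]
ee_rot: [-1.958, 1.571, -2.7]
force: [-0.3, -1.0, -0.2]
width: 0.0397
```

```bash
python3 look.py d
```

```text
t 7.3 tcp [ 0.4964 -0.015   0.1155] jaw 47.5 x [-0. -0. -1.] q [ 0.37  0.13 -0.48 -0.   -0.95 -2.68] F [ 0.7  0.5 -0. ] M [-0.08  0.   -0.03] w 0.0399
wings 0.83 [258. 229.] [ 0.4972 -0.0138  0.1252]
bolt_end 0.71 [259. 226.] [ 0.4961 -0.0125  0.125 ]
hub_top 0.86 [258. 225.] [ 0.4954 -0.0122  0.1248]
leaf_nose 0.64 [255. 217.] [ 0.4914 -0.0112  0.1208]
```

View pics/d.png

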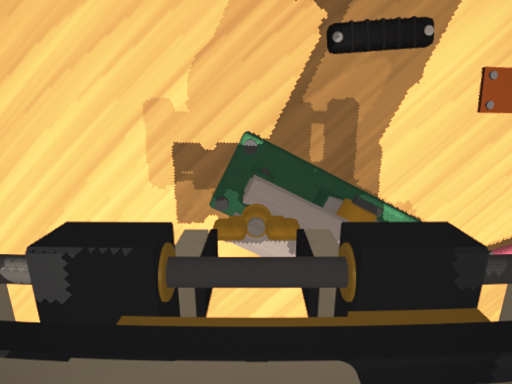

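```bash
python3 - <<'E'
from h import *
p=arm.grab_frame("wrist"); s=arm.get_state(); c=s["eef_pos"]; j=np.array([np.cos(np.radians(47.5)),np.sin(np.radians(47.5)),0])
for dz in(0,.019,.04):
  for a in(-.025,-.02,0,.02,.025): print(dz,a,proj(p,c+a*j+[0,0,dz]).round(0))
P=cloud(p)
print("finger tips z and loc")
for (u,v) in((190,235),(190,245),(320,235),(320,245),(195,300),(325,300),(203,240),(303,240)): print(u,v,P[v,u].round(4), ((P[v,u]-c)@j).round(4))
nutz(p,[.4968,-.0140],np.radians(47.6))
print(np.round(p["pose"],3)); save(p,"e",(150,180,360,330),3.5)
E
```

```text
0 -0.025 [214. 224.]
0 -0.02 [223. 224.]
0 0 [256. 224.]
0 0.02 [289. 224.]
0 0.025 [298. 224.]
0.019 -0.025 [210. 236.]
0.019 -0.02 [219. 236.]
0.019 0 [256. 236.]
0.019 0.02 [293. 235.]
0.019 0.025 [302. 235.]
0.04 -0.025 [205. 252.]
0.04 -0.02 [215. 252.]
0.04 0 [256. 252.]
0.04 0.02 [297. 252.]
0.04 0.025 [307. 252.]
finger tips z and loc
190 235 [ 0.4679 -0.0306  0.1597] -0.0308
190 245 [ 0.4694 -0.029   0.1713] -0.0286
320 235 [0.5089 0.0142 0.16  ] 0.0299
320 245 [0.5078 0.0125 0.1708] 0.0279
195 300 [ 0.4824 -0.0335  0.1941] -0.0231
325 300 [0.5081 0.0061 0.2064] 0.0234
203 240 [ 0.4725 -0.0252  0.1662] -0.0237
303 240 [0.5044 0.0071 0.1623] 0.0217
rod (array([124.5, 125. , 125.2]), np.int64(80)) wing (array([136.4, 137.3, 192.1]), np.int64(681)) hub (array([118.8, 120.2, 120.8]), np.int64(52))
[[ 0.676 -0.711 -0.192  0.445]
 [ 0.736  0.654  0.175  0.032]
 [ 0.001 -0.259  0.966  0.306]
 [ 0.     0.     0.     1.   ]]
```

View pics/e.png

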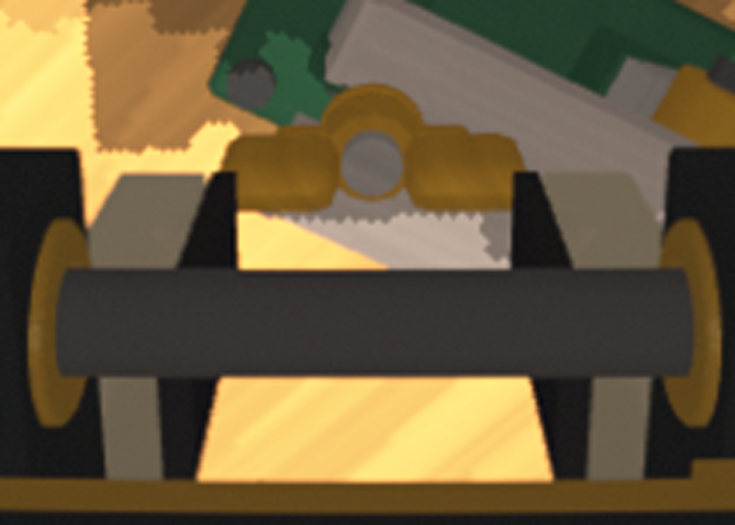

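```bash
python3 - <<'E'
from h import *
p=arm.grab_frame("wrist"); s=arm.get_state(); c=s["eef_pos"]; a=np.radians(47.5); j=np.array([np.cos(a),np.sin(a),0]); n=np.array([-np.sin(a),np.cos(a),0])
P=cloud(p)-c; A=P@j; B=P@n; Z=P[...,2]
for u in(183,195,205,212,216,300,306,314,325):
  print(u,[(v,int(A[v,u]*1000),int(B[v,u]*1000),int(Z[v,u]*1000)) for v in range(218,262,5)])
E
python3 - <<'E'
from h import *
p=arm.grab_frame("side"); u=proj(p,arm.get_state()["eef_pos"]).round(); print(u); u=u.astype(int)
save(p,"f",(u[0]-60,u[1]-70,u[0]+60,u[1]+30),6)
E
```

```text
183 [(218, -70, -36, -116), (223, -70, -41, -115), (228, -71, -47, -117), (233, -34, 10, 42), (238, -33, 10, 48), (243, -32, 10, 53), (248, -30, 11, 60), (253, -29, 10, 64), (258, -18, 31, 112)]
195 [(218, -58, -36, -115), (223, -59, -41, -116), (228, -59, -46, -115), (233, -28, 10, 42), (238, -27, 10, 47), (243, -26, 10, 53), (248, -26, 8, 55), (253, -25, 10, 63), (258, -15, 31, 111)]
205 [(218, -49, -36, -114), (223, -49, -41, -116), (228, -49, -46, -116), (233, -24, 10, 41), (238, -22, 10, 48), (243, -22, 9, 50), (248, -22, 8, 55), (253, -21, 8, 60), (258, -13, 31, 111)]
212 [(218, -42, -36, -115), (223, -42, -41, -116), (228, -23, 4, 19), (233, -21, 9, 38), (238, -20, 9, 44), (243, -19, 9, 50), (248, -19, 7, 52), (253, -19, 5, 52), (258, -11, 31, 112)]
216 [(218, -38, -36, -116), (223, -22, 5, 13), (228, -21, 4, 19), (233, -19, 8, 35), (238, -19, 5, 36), (243, -19, 3, 36), (248, -19, 0, 37), (253, -19, 0, 39), (258, -10, 31, 111)]
300 [(218, 27, 1, -6), (223, 27, -2, -8), (228, 27, -5, -8), (233, 21, 8, 37), (238, 20, 9, 45), (243, 20, 7, 47), (248, 20, 6, 49), (253, 20, 3, 49), (258, 11, 31, 112)]
306 [(218, 31, 0, -8), (223, 31, -2, -8), (228, 31, -6, -9), (233, 23, 10, 41), (238, 23, 9, 44), (243, 22, 9, 51), (248, 21, 9, 55), (253, 21, 8, 60), (258, 12, 31, 111)]
314 [(218, 36, 0, -8), (223, 36, -2, -8), (228, 36, -6, -9), (233, 27, 10, 42), (238, 26, 10, 48), (243, 25, 10, 52), (248, 25, 7, 52), (253, 26, 5, 52), (258, 15, 31, 112)]
325 [(218, 43, 0, -9), (223, 43, -2, -8), (228, 43, -6, -9), (233, 32, 10, 41), (238, 31, 10, 47), (243, 30, 10, 54), (248, 29, 10, 59), (253, 28, 10, 63), (258, 17, 31, 112)]
[215. 215.]
```

View pics/f.png

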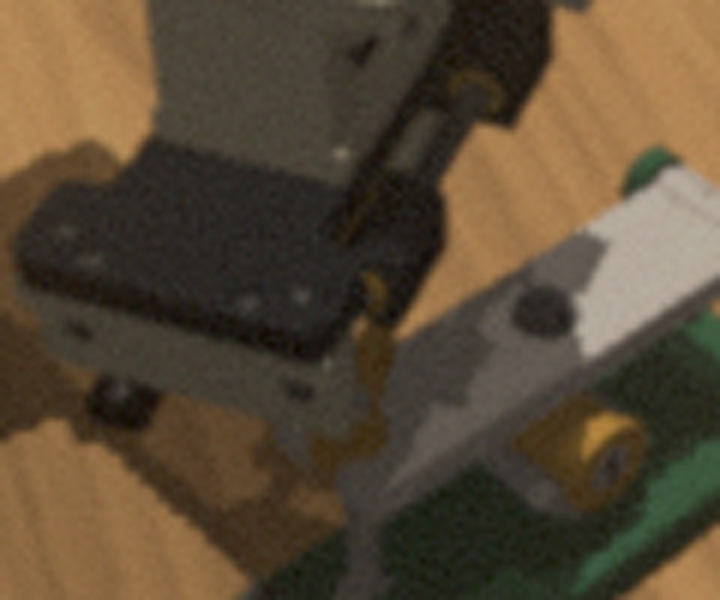

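The jaws shut to 39.7 mm without touching the 50 mm wings. The wrist depth also shows the finger ends about 27 mm above the nominal TCP, just over the wing tops (z=0.137). I'll open, lower in stages and check the force and depth as I go.

```bash
python3 -m inch '0 0 0 0 0 0;0 0 0 0 0 0;0 0 0 0 0 0;0 0 0 0 0 0' .75 25; python3 -m inch '0 0 -.1 0 0 0;0 0 -.1 0 0 0;0 0 -.1 0 0 0;0 0 0 0 0 0' .75 ; cat > tip.py <<'E'
from h import *
from scipy.spatial.transform import Rotation as Ro
p=arm.grab_frame("wrist"); s=arm.get_state(); c=s["eef_pos"]; R=Ro.from_euler("xyz",s["ee_rot"]).as_matrix()
P=(cloud(p)-c)@R  # tool axes: x fwd, y jaw
X,Y,Z=P[...,0],P[...,1],P[...,2]; h=s["width"]/2
for sg in(-1,1):
  m=(abs(Y*sg-h)<.014)&(abs(Z)<.014)&(X>-.09)&(X<.05)&(p["range_z"]>0)
  v,u=np.nonzero(m); print(sg,"n",m.sum(),"x fwd pct",np.percentile(X[m]*1000,[50,90,97,100]).round(0),"rows",v.min(),v.max(),"cols",u.min(),u.max())
print(s["eef_pos"],s["force"],s["width"])
E
python3 tip.py
```

```text
t: 8.15
eef_pos: [0.4964, -0.015, 0.1155]
ee_rot: [-2.902, 1.571, 2.639]
force: [-0.3, -0.4, -0.1]
width: 0.0655
t: 8.65
eef_pos: [0.4962, -0.015, 0.1061]
ee_rot: [-2.121, 1.57, -2.863]
force: [-0.3, 0.0, 0.1]
width: 0.0656
-1 n 2237 x fwd pct [-60. -32. -26. -14.] rows 224 325 cols 140 221
1 n 3415 x fwd pct [-40.  -0.   3.  12.] rows 197 316 cols 288 371
[ 0.49630986 -0.01503691  0.10629881] [-0.58945178 -0.03008894 -0.96486137] 0.06595016540998472
```

```bash
python3 -m inch '0 0 -.1 0 0 0;0 0 -.1 0 0 0;0 0 -.1 0 0 0;0 0 -.1 0 0 0;0 0 0 0 0 0' .75 ; python3 - <<'E'
from h import *
p=arm.grab_frame("wrist"); s=arm.get_state(); c=s["eef_pos"]; a=np.radians(47.5); j=np.array([np.cos(a),np.sin(a),0]); n=np.array([-np.sin(a),np.cos(a),0])
P=cloud(p); A=(P-c)@j; B=(P-c)@n
for u in (165,175,185,195,330,340,350,360): print(u,[(v,int(A[v,u]*1000),int(B[v,u]*1000),int(P[v,u,2]*1000)) for v in range(214,250,4)])
nutz(p,[.4968,-.0140],a)
save(p,"g",(130,170,390,330),3)
E
```

```text
t: 9.32
eef_pos: [0.4962, -0.015, 0.0941]
ee_rot: [-2.14, 1.57, -2.882]
force: [-0.2, 0.8, 0.6]
width: 0.0659
165 [(214, -82, -25, -1), (218, -82, -29, 0), (222, -82, -32, 0), (226, -82, -36, -1), (230, -44, 10, 132), (234, -42, 10, 137), (238, -41, 10, 142), (242, -40, 10, 146), (246, -39, 9, 149)]
175 [(214, -73, -25, -1), (218, -73, -28, 0), (222, -73, -33, -1), (226, -73, -36, 0), (230, -39, 10, 133), (234, -37, 10, 138), (238, -36, 10, 142), (242, -36, 9, 144), (246, -35, 9, 148)]
185 [(214, -63, -25, -1), (218, -64, -29, 0), (222, -64, -32, 0), (226, -64, -37, -2), (230, -35, 9, 128), (234, -34, 9, 133), (238, -33, 9, 138), (242, -32, 8, 140), (246, -32, 6, 141)]
195 [(214, -54, -25, 0), (218, -54, -28, 0), (222, -54, -32, 0), (226, -55, -36, -1), (230, -55, -40, 0), (234, -55, -44, 0), (238, -56, -48, -1), (242, -56, -52, 0), (246, -56, -56, -1)]
330 [(214, 53, -6, 55), (218, 53, -9, 55), (222, 42, 4, 103), (226, 41, 3, 106), (230, 37, 8, 127), (234, 35, 8, 133), (238, 34, 8, 138), (242, 33, 9, 143), (246, 33, 7, 145)]
340 [(214, 59, -5, 58), (218, 59, -8, 59), (222, 60, -12, 56), (226, 48, 1, 101), (230, 40, 10, 132), (234, 39, 10, 138), (238, 38, 10, 142), (242, 37, 9, 145), (246, 38, 7, 144)]
350 [(214, 66, -5, 59), (218, 65, -6, 63), (222, 64, -8, 66), (226, 65, -11, 66), (230, 45, 10, 132), (234, 44, 10, 138), (238, 42, 10, 143), (242, 41, 10, 147), (246, 40, 10, 150)]
360 [(214, 70, -2, 68), (218, 70, -4, 70), (222, 70, -7, 72), (226, 69, -9, 73), (230, 70, -12, 73), (234, 63, -6, 94), (238, 47, 10, 142), (242, 46, 10, 146), (246, 44, 11, 153)]
rod (array([124.8, 125.1, 125.4]), np.int64(102)) wing (array([136.2, 136.6, 137.1]), np.int64(458)) hub (array([118. , 120.2, 121. ]), np.int64(70))
```

View pics/g.png

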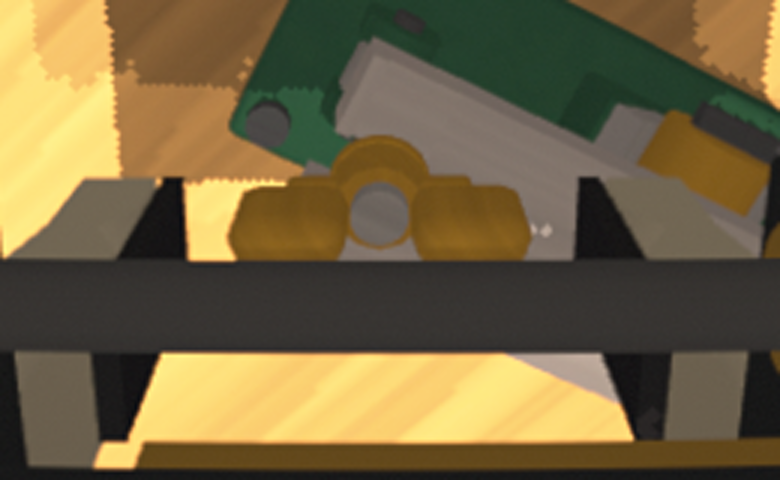

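The rod end is at crop (380,214) and the wings span cols 230–530. The real finger ends are at z≈0.129 with the TCP at 0.094, an offset of about 35 mm. I'll lower 8 mm more and grip.

```bash
python3 -m inch '0 0 -.13 0 0 0;0 0 -.13 0 0 0;0 0 0 0 0 0' .75 ; python3 -m inch '0 0 0 0 0 0;0 0 0 0 0 0;0 0 0 0 0 0;0 0 0 0 0 0' .45 25
```

```text
t: 9.75
eef_pos: [0.4961, -0.0151, 0.0862]
ee_rot: [-2.127, 1.57, -2.869]
force: [0.1, 0.0, 0.4]
width: 0.0652
t: 10.25
eef_pos: [0.4965, -0.015, 0.0868]
ee_rot: [0.261, 1.571, -0.481]
force: [0.0, -0.7, 1.3]
width: 0.0497
```

```bash
python3 -m inch '0 0 .0037 0 0 1;0 0 .0037 0 0 1;0 0 .0037 0 0 1;0 0 .0037 0 0 1;0 0 .0037 0 0 1;0 0 .0037 0 0 1;0 0 .0037 0 0 1;0 0 .0037 0 0 1;0 0 .0037 0 0 1;0 0 .0037 0 0 1;0 0 .0037 0 0 1' .45 25; cat > st.py <<'E'
from h import *
from scipy.spatial.transform import Rotation as Ro
p=arm.grab_frame("wrist"); s=arm.get_state(); R=Ro.from_euler("xyz",s["ee_rot"]).as_matrix(); a=np.arctan2(R[1,1],R[0,1])
print("t",round(s["t"],2),"tcp",s["eef_pos"].round(4),"jaw",np.degrees(a).round(1),"q6",s["q"][5].round(2),"F",s["force"].round(1),"M",s["moment"].round(2),"w",round(s["width"],4))
nutz(p,s["eef_pos"][:2]+[.0002,.0005],a)
P=cloud(p)
m=(p["range_z"]>0)
c=s["eef_pos"][:2]; y=np.radians(20.8); d=P[...,:2]-c; l=d@[np.cos(y),np.sin(y)]; w=d@[-np.sin(y),np.cos(y)]
k=m&(l>.03)&(l<.06)&(abs(w)<.018)&(P[...,2]>.095)&(P[...,2]<.12); print("leaf top @45mm",np.median(P[k][:,2])*1000 if k.sum() else None,k.sum())
E
python3 st.py
```

```text
t: 11.62
eef_pos: [0.4967, -0.0141, 0.0878]
ee_rot: [0.86, 1.569, 1.08]
force: [1.2, 4.6, -1.3]
width: 0.0495
t 11.68 tcp [ 0.4967 -0.0141  0.0878] jaw 102.9 q6 -1.71 F [-1.1  4.6 -0.3] M [1.82 0.07 0.01] w 0.0496
rod (array([124.8, 125.2, 125.6]), np.int64(102)) wing (array([136.9, 137.5, 137.8]), np.int64(63)) hub (array([121.5, 121.8, 122.2]), np.int64(51))
leaf top @45mm 107.14396247729965 1855
```

```bash
python3 -m inch '0 .025 .0037 0 0 1;0 0 .0037 0 0 1;0 0 .0037 0 0 1;0 0 .0037 0 0 1;0 0 .0037 0 0 1;0 0 .0037 0 0 1;0 0 .0037 0 0 1;0 0 .0037 0 0 1;0 0 .0037 0 0 1;0 0 .0037 0 0 1;0 0 .0037 0 0 1' .45 25; python3 st.py
```

```text
t: 13.05
eef_pos: [0.4958, -0.0134, 0.0889]
ee_rot: [0.978, 1.569, 2.157]
force: [-4.3, 6.6, 2.3]
width: 0.0495
t 13.1 tcp [ 0.4957 -0.0134  0.0889] jaw 157.8 q6 -0.76 F [-2.5  6.7  1.6] M [ 2.55  1.46 -0.04] w 0.0492
rod (array([125. , 125.3, 125.7]), np.int64(100)) wing (array([138. , 138.2, 138.4]), np.int64(20)) hub (array([122.5, 123.2, 123.6]), np.int64(56))
leaf top @45mm 107.13789270359162 789
```

```bash
python3 -m inch '0 .02 .0037 0 0 1;0 0 .0037 0 0 1;0 0 .0037 0 0 1;-.031 -.012 0 0 0 0;-.031 -.012 0 0 0 0;-.031 -.012 0 0 0 0;0 0 0 0 0 0' .45 25; python3 st.py
```

```text
t: 13.98
eef_pos: [0.4942, -0.0137, 0.0894]
ee_rot: [-0.583, 1.569, 0.855]
force: [0.6, 5.4, -2.1]
width: 0.05
t 14.03 tcp [ 0.4942 -0.0137  0.0894] jaw 172.4 q6 -0.5 F [ 1.1  5.6 -1.6] M [ 1.98 -0.29  0.06] w 0.0497
rod (array([124.8, 125.3, 125.7]), np.int64(105)) wing (array([138.4, 138.5, 138.5]), np.int64(9)) hub (array([123.2, 123.6, 123.9]), np.int64(48))
leaf top @45mm 107.37887638342205 83
```

```bash
python3 -m inch '-.031 -.012 0 0 0 0;-.031 -.012 0 0 0 0;-.031 -.012 0 0 0 0;0 0 0 0 0 0' .45 25; python3 st.py
```

```text
t: 14.52
eef_pos: [0.4928, -0.0143, 0.0896]
ee_rot: [-0.911, 1.566, 0.528]
force: [5.1, 5.4, -6.4]
width: 0.0498
t 14.57 tcp [ 0.4928 -0.0143  0.0896] jaw 172.4 q6 -0.5 F [ 3.3  6.1 -6.1] M [ 1.99 -2.06  0.09] w 0.0493
rod (array([125. , 125.3, 125.7]), np.int64(106)) wing (array([138.2, 138.4, 138.6]), np.int64(15)) hub (array([123.1, 123.5, 123.9]), np.int64(49))
leaf top @45mm 107.46246177068794 76
```

```bash
python3 -m inch '.093 .036 0 0 0 0;.093 .036 0 0 0 0;0 0 .0037 0 0 1;0 0 .0037 0 0 1;-.06 -.024 0 0 0 0;-.06 -.024 0 0 0 0;-.06 -.024 0 0 0 0;-.06 -.024 0 0 0 0;0 0 0 0 0 0' .45 25; python3 st.py
```

```text
t: 15.7
eef_pos: [0.4916, -0.0149, 0.09]
ee_rot: [-1.12, 1.566, 0.494]
force: [5.7, 7.6, -6.6]
width: 0.0496
t 15.75 tcp [ 0.4916 -0.0149  0.09  ] jaw -177.5 q6 -0.33 F [ 5.1  7.4 -5.7] M [ 2.84 -2.42  0.06] w 0.0494
rod (array([124.8, 125.1, 125.6]), np.int64(104)) wing (array([137.9, 138.3, 138.7]), np.int64(16)) hub (array([122.7, 123.5, 123.9]), np.int64(56))
leaf top @45mm 107.12130138027032 244
```

The fixed grip stops the nut tilting, so these force readings are ambiguous. I'll loosen the jaws and push the wing tip with one finger for a cleaner probe.

```bash
python3 -m inch '0 0 0 0 0 0;0 0 0 0 0 0;0 0 0 0 0 0;-.045 -.018 0 0 0 0;-.045 -.018 0 0 0 0;-.045 -.018 0 0 0 0;0 0 0 0 0 0' .65 25; python3 st.py;python3 -m inch '-.045 -.018 0 0 0 0;-.045 -.018 0 0 0 0;-.03 -.01 0 0 0 0;0 0 0 0 0 0' .65 25; python3 st.py
```

```text
t: 16.62
eef_pos: [0.4859, -0.018, 0.0901]
ee_rot: [-1.46, 1.569, 0.154]
force: [3.8, 0.8, 1.0]
width: 0.0572
t 16.68 tcp [ 0.4858 -0.018   0.0901] jaw -177.5 q6 -0.33 F [3.6 1.2 1.3] M [ 0.19 -1.27  0.05] w 0.0571
rod (array([124. , 124.8, 125.3]), np.int64(112)) wing (array([123. , 133.8, 137.1]), np.int64(268)) hub (array([111.3, 113.6, 116.9]), np.int64(59))
leaf top @45mm 107.20626122438173 239
t: 17.18
eef_pos: [0.4829, -0.0192, 0.0905]
ee_rot: [-1.426, 1.568, 0.188]
force: [5.2, 1.3, 2.9]
width: 0.0571
t 17.23 tcp [ 0.4829 -0.0191  0.0905] jaw -177.5 q6 -0.33 F [5.7 1.4 2.4] M [ 0.43 -1.85  0.01] w 0.057
rod (array([123.6, 124.6, 125.1]), np.int64(118)) wing (array([123.1, 134.5, 136.8]), np.int64(285)) hub (array([112.5, 113.7, 116.6]), np.int64(28))
leaf top @45mm 107.16427831803361 246
```

```bash
cat > nut.py <<'E'
from h import *
def loc():
  for n in("wrist","side","scene"):
    p=arm.grab_frame(n)
    for t in("bolt_end","wings","hub_top"):
      for r in arm.place_of(p,t)[:1]:
        u=px(r["position"]); i=u.astype(int); z=p["range_z"][i[1],i[0]]; P=at_depth(p,u,z); d=P[:2]-[.4956,-.0151]
        print(n,t,round(r["confidence"],2),u.round(0),P.round(4),"fix x",(d@[.935,.355]*1000).round(1),"fix y",(d@[-.355,.935]*1000).round(1))
  s=arm.get_state(); print(s["t"],s["force"].round(1)); 
loc()
p=arm.grab_frame("wrist"); save(p,"h%.0f"%(arm.get_state()["t"]*10),(130,170,390,330),3)
E
python3 nut.py; ls pics
```

```text
wrist bolt_end 0.7 [251. 249.] [ 0.4861 -0.0184  0.1251] fix x -10.1 fix y 0.3
wrist wings 0.68 [251. 257.] [ 0.4862 -0.0143  0.1252] fix x -8.5 fix y 4.1
wrist hub_top 0.93 [249. 248.] [ 0.4871 -0.0188  0.1253] fix x -9.3 fix y -0.4
side bolt_end 0.71 [208. 216.] [ 0.4826 -0.0208  0.1261] fix x -14.2 fix y -0.7
side wings 0.82 [210. 212.] [ 0.4889 -0.0137  0.1255] fix x -5.7 fix y 3.7
side hub_top 0.65 [207. 213.] [ 0.4832 -0.0151  0.1263] fix x -11.6 fix y 4.4
17.825 [4.3 1.1 3.5]
a.png
b.png
c.png
d.png
e.png
f.png
g.png
h179.png
```

The bolt end is now 10 mm out along −x, well past the 2–5 mm lip stop, so it is unlatched and needs no more turning. I'll carry on swinging it.

```bash
python3 -m inch '-.15 -.058 0 0 0 0;-.15 -.058 0 0 0 0;-.15 -.058 0 0 0 0;-.15 -.058 0 0 0 0;-.15 -.058 -.06 0 0 0;-.15 -.058 -.06 0 0 0;-.15 -.058 -.06 0 0 0;-.15 -.058 -.06 0 0 0;0 0 0 0 0 0' .65 25; python3 nut.py
```

```text
t: 19.0
eef_pos: [0.4448, -0.0337, 0.0822]
ee_rot: [1.715, 1.57, -2.954]
force: [0.9, 0.0, 0.3]
width: 0.057
wrist wings 0.88 [254. 250.] [ 0.4464 -0.0291  0.1095] fix x -50.9 fix y 4.4
wrist hub_top 0.57 [249. 247.] [ 0.4491 -0.0316  0.1116] fix x -49.3 fix y 1.1
side bolt_end 0.73 [190. 229.] [ 0.4477 -0.0278  0.1135] fix x -49.3 fix y 5.1
side wings 0.77 [187. 226.] [0.4623 0.0773 0.0008] fix x 1.6 fix y 98.2
side hub_top 0.52 [191. 229.] [ 0.4487 -0.0282  0.1135] fix x -48.6 fix y 4.4
scene bolt_end 0.61 [331. 201.] [0.5871 0.2182 0.0042] fix x 168.4 fix y 185.6
scene wings 0.37 [255. 192.] [0.6354 0.0439 0.105 ] fix x 151.6 fix y 5.6
19.6 [-0.6 -0.6 -0. ]
```

```bash
ls -t pics|head -1; python3 - <<'E'
import cv2,glob
E
cp $(ls -t pics/h*.png|head -1) pics/i.png
```

```text
h196.png
```

View pics/i.png

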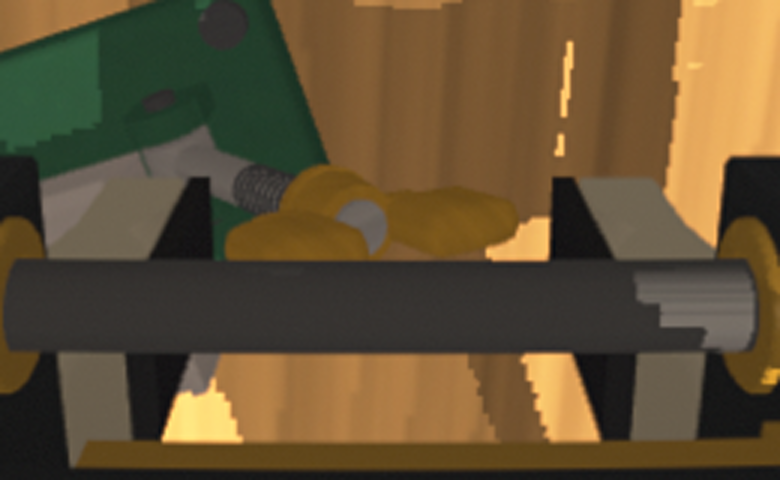

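```bash
python3 -m inch '-.16 -.061 0 0 0 0;-.16 -.061 0 0 0 0;-.16 -.061 0 0 0 0;-.16 -.061 -.05 0 0 0;-.16 -.061 -.13 0 0 0;-.16 -.061 -.13 0 0 0;-.16 -.061 -.13 0 0 0;-.16 -.061 -.13 0 0 0;-.16 -.061 -.1 0 0 0;-.16 -.061 0 0 0 0;0 0 0 0 0 0' .65 25; python3 nut.py
```

```text
t: 21.02
eef_pos: [0.3971, -0.0519, 0.0623]
ee_rot: [1.666, 1.57, -3.003]
force: [-0.6, -0.4, 0.5]
width: 0.0571
wrist bolt_end 0.91 [222. 240.] [ 0.4156 -0.0541  0.0935] fix x -88.6 fix y -8.0
wrist wings 0.7 [232. 242.] [ 0.4107 -0.0509  0.089 ] fix x -92.1 fix y -3.4
wrist hub_top 0.75 [222. 238.] [ 0.4158 -0.0537  0.0908] fix x -88.3 fix y -7.8
side bolt_end 0.73 [177. 258.] [ 0.4151 -0.0431  0.068 ] fix x -85.2 fix y 2.4
side wings 0.78 [176. 255.] [ 0.4132 -0.0534  0.0922] fix x -90.7 fix y -6.5
side hub_top 0.65 [180. 257.] [ 0.4205 -0.0486  0.0752] fix x -82.1 fix y -4.7
scene bolt_end 0.59 [222. 128.] [ 0.4115 -0.0408  0.0677] fix x -87.7 fix y 5.8
scene wings 0.43 [223. 126.] [ 0.4061 -0.0395  0.0678] fix x -92.3 fix y 8.9
21.625 [-0.2  0.   0.5]
```

The bolt is now out at about 68° (1.19 rad). I'll open and rise, then turn the jaws parallel to fixture y and go over the nose.

```bash
python3 -m inch '0 0 0 0 0 0;0 0 0 0 0 0;0 0 .5 0 0 0;0 0 .6 0 0 -1;0 0 .7 0 0 -1;0 0 .4 0 0 -1;.3 .11 0 0 0 -1;.3 .11 0 0 0 -1;.3 .11 0 0 0 -1;.3 .11 0 0 0 -1;.3 .11 0 0 0 -1;.3 .11 0 0 0 -1' .85 25; python3 -m inch '.3 .11 0 0 0 -1;.3 .11 0 0 0 -1;.3 .12 0 0 0 -1;.3 .12 0 0 0 -1;.3 .12 0 0 0 -1;0 0 0 0 0 -.34;0 0 0 0 0 0' .85; python3 - <<'E'
from h import *
p=arm.grab_frame("wrist"); s=arm.get_state(); print(s["t"],s["eef_pos"].round(4),s["q"].round(2),s["force"].round(1))
P=cloud(p); f=P[...,:2]-[.5657,.0115]; y=np.radians(20.8); X=f@[np.cos(y),np.sin(y)]; Y=f@[-np.sin(y),np.cos(y)]; Z=P[...,2]
k=(abs(Y)<.04)&(X>-.1)&(X<-.02)&(Z>.095)&(Z<.118)&(p["range_z"]>0)
print("leaf: n",k.sum(),"Y range",np.percentile(Y[k],[1,50,99]).round(4),"X min",X[k].min().round(4),"z",np.median(Z[k]).round(4))
for x0 in(-.05,-.06,-.07): kk=k&(abs(X-x0)<.005); print(x0,np.percentile(Y[kk],[1,99]).round(4),np.median(Z[kk]).round(4),kk.sum())
save(p,"j")
E
```

```text
t: 23.18
eef_pos: [0.4518, -0.0318, 0.1283]
ee_rot: [2.601, 1.571, -2.856]
force: [-0.6, 0.5, -0.1]
width: 0.0745
t: 24.05
eef_pos: [0.4961, -0.0147, 0.1282]
ee_rot: [2.883, 1.57, -3.036]
force: [-0.2, -0.3, -0.0]
width: 0.0745
24.1 [ 0.4961 -0.0147  0.1283] [ 0.37  0.12 -0.47 -0.   -0.98 -1.57] [ 0.3 -0.2  0.1]
leaf: n 3979 Y range [-0.0209  0.001   0.0224] X min -0.0875 z 0.1083
-0.05 [-0.0207  0.0222] 0.1079 864
-0.06 [-0.0211  0.0224] 0.1083 903
-0.07 [-0.0208  0.0223] 0.1084 897
```

View pics/j.png

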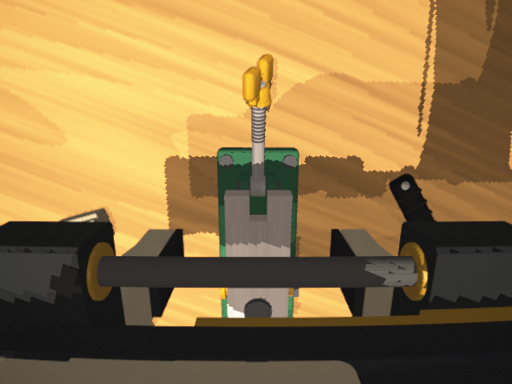

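The rod is swung out to (258,70–130) with the nut still on, and the leaf nose is free, its slot at (258,203). I'll lower beside the nose and grip its edges.

```bash
python3 -m inch '0 .02 -.5 0 0 0;0 0 -.5 0 0 0;0 0 -.5 0 0 0;0 0 -.5 0 0 0;0 0 -.4 0 0 0;0 0 -.2 0 0 0;0 0 0 0 0 0' .85; python3 -m inch '0 0 0 0 0 0;0 0 0 0 0 0;0 0 0 0 0 0;0 0 0 0 0 0;0 0 0 0 0 0' .42 15
```

```text
t: 24.98
eef_pos: [0.4964, -0.014, 0.05]
ee_rot: [-3.09, 1.57, -2.727]
force: [-0.9, 0.7, 0.2]
width: 0.0744
t: 25.6
eef_pos: [0.4966, -0.0137, 0.0505]
ee_rot: [0.596, 1.57, 0.959]
force: [-1.4, 1.5, 2.4]
width: 0.0436
```

```bash
python3 - <<'E'
import numpy as np
th=np.concatenate([np.linspace(.02,1.8,21),[1.83]]); r=149/30
x=-np.cos(th)*r; z=np.sin(th)*r
for t,a,b in zip(th[1:],np.diff(x),np.diff(z)): print(round(t,2),f"{a*.935:.2f} {a*.355:.2f} {b:.2f} 0 0 0;")
E
```

```text
0.11 0.03 0.01 0.44 0 0 0;
0.2 0.06 0.02 0.44 0 0 0;
0.29 0.10 0.04 0.43 0 0 0;
0.38 0.13 0.05 0.42 0 0 0;
0.46 0.17 0.06 0.40 0 0 0;
0.55 0.20 0.08 0.39 0 0 0;
0.64 0.23 0.09 0.37 0 0 0;
0.73 0.26 0.10 0.34 0 0 0;
0.82 0.29 0.11 0.32 0 0 0;
0.91 0.31 0.12 0.29 0 0 0;
1.0 0.34 0.13 0.26 0 0 0;
1.09 0.36 0.14 0.22 0 0 0;
1.18 0.37 0.14 0.19 0 0 0;
1.27 0.39 0.15 0.15 0 0 0;
1.36 0.40 0.15 0.11 0 0 0;
1.44 0.41 0.15 0.08 0 0 0;
1.53 0.41 0.16 0.04 0 0 0;
1.62 0.41 0.16 -0.00 0 0 0;
1.71 0.41 0.16 -0.04 0 0 0;
1.8 0.41 0.15 -0.08 0 0 0;
1.83 0.14 0.05 -0.04 0 0 0;
```

```bash
python3 -m inch '.03 .01 .44 0 0 0;.06 .02 .44 0 0 0;.10 .04 .43 0 0 0;.13 .05 .42 0 0 0;.17 .06 .40 0 0 0;.20 .08 .39 0 0 0' .42 15; python3 tip.py; python3 - <<'E'
from h import *
for n in("scene","side"):
  p=arm.grab_frame(n)
  for m in arm.masks_of(p,"leaf")[:1]:
    Q=cloud(p)[m["mask"]&(p["range_z"]>0)]; Q=Q[(Q[:,2]>.09)&(Q[:,2]<.2)]
    x=(Q[:,:2]-[.5657,.0115])@[.935,.355]; print(n,m["confidence"],len(Q),"slope",np.polyfit(x,Q[:,2],1))
E
```

```text
t: 26.35
eef_pos: [0.5177, -0.0058, 0.1268]
ee_rot: [0.44, 1.57, 0.803]
force: [5.0, 3.9, -6.5]
width: 0.044
-1 n 2194 x fwd pct [-58. -43. -37. -31.] rows 229 316 cols 168 240
1 n 2190 x fwd pct [-58. -43. -37. -31.] rows 229 316 cols 275 345
[ 0.51870475 -0.0055124   0.12817159] [-0.62508664  6.21390083 -0.97284849] 0.04403517119537787
scene 0.9 1621 slope [-0.64603806  0.15511117]
side 0.65 242 slope [-0.60248102  0.14753433]
```

The leaf is following in the grip (slope ≈0.55 rad). I'll carry on along the arc.

```bash
python3 -m inch '.23 .09 .37 0 0 0;.26 .10 .34 0 0 0;.29 .11 .32 0 0 0;.31 .12 .29 0 0 0;.34 .13 .26 0 0 0;.36 .14 .22 0 0 0' .42 15; python3 -m inch '.37 .14 .19 0 0 0;.39 .15 .15 0 0 0;.40 .15 .11 0 0 0;.41 .15 .08 0 0 0;.41 .16 .04 0 0 0;0 0 0 0 0 0'; python3 - <<'E'
from h import *
s=arm.get_state(); c=s["eef_pos"]; d=(c[:2]-[.6358,.0381])@[.935,.355]; z=c[2]+.054-.098; print(d,z,np.hypot(d,z),np.arctan2(z,-d),s["force"].round(1))
E
```

```text
t: 27.35
eef_pos: [0.5713, 0.0144, 0.1805]
ee_rot: [-2.785, 1.57, -2.422]
force: [0.0, 0.4, -4.6]
width: 0.0437
t: 28.1
eef_pos: [0.6318, 0.0372, 0.197]
ee_rot: [-0.71, 1.57, -0.347]
force: [2.1, -4.3, -3.2]
width: 0.0441
-0.004045155388288567 0.1529805161785964 0.15303398842213187 1.544360195575111 [ 2.1 -4.3 -3.2]
```

Near upright at 1.54 rad. Now slowly over and down to just short of the stop.

```bash
python3 -m inch '.21 .08 0 0 0 0;.21 .08 0 0 0 0;.21 .08 -.02 0 0 0;.21 .08 -.02 0 0 0;.21 .08 -.04 0 0 0;.2 .07 -.04 0 0 0;0 0 0 0 0 0'; python3 - <<'E'
from h import *
s=arm.get_state(); c=s["eef_pos"]; d=(c[:2]-[.6358,.0381])@[.935,.355]; z=c[2]+.054-.098; print(np.arctan2(z,-d),s["force"].round(1))
E
python3 -m inch '.07 .025 -.02 0 0 0;.07 .025 -.02 0 0 0;0 0 0 0 0 0'; python3 - <<'E'
from h import *
s=arm.get_state(); c=s["eef_pos"]; d=(c[:2]-[.6358,.0381])@[.935,.355]; z=c[2]+.054-.098; print(np.arctan2(z,-d),s["force"].round(1),s["q"].round(2))
E
```

```text
t: 28.98
eef_pos: [0.6681, 0.051, 0.193]
ee_rot: [-2.724, 1.57, -2.361]
force: [-0.0, -5.9, -5.4]
width: 0.0442
1.8002942985929795 [-0.  -5.9 -5.4]
t: 29.35
eef_pos: [0.6718, 0.0524, 0.192]
ee_rot: [-3.015, 1.57, -2.652]
force: [-0.1, -6.0, -4.4]
width: 0.0439
1.8270354860975377 [-0.1 -6.  -4.4] [ 0.37  0.36  0.01  0.   -1.22 -1.57]
```

```bash
python3 -m inch '.05 .02 -.015 0 0 0;.05 .02 -.015 0 0 0;0 0 0 0 0 0'; python3 -m inch '0 0 0 0 0 0;0 0 0 0 0 0;0 0 0 0 0 0;0 0 0 0 0 0;0 0 .3 0 0 0;0 0 .6 0 0 0;0 0 .8 0 0 0;0 0 .8 0 0 0;0 0 .8 0 0 0;0 0 .5 0 0 0;0 0 0 0 0 0' .85; python3 - <<'E'
from h import *
a=arm.grab_frame("scene");b=arm.grab_frame("side"); s=arm.get_state(); print(s["t"],s["eef_pos"].round(3),s["force"].round(1))
f=np.hstack([cv2.resize(a["frame"][90:300,140:350],(400,400),interpolation=cv2.INTER_CUBIC),cv2.resize(b["frame"][110:320,150:360],(400,400),interpolation=cv2.INTER_CUBIC)])
cv2.imwrite("pics/k.png",f[:,:,::-1])
for p in(a,b):
  for t in("vee","cylinder_mid","bolt_end","hub_top","clasp","guard","grip","feeler"):
    for r in arm.place_of(p,t)[:2]:
      u=px(r["position"]); i=u.astype(int); print(t,round(r["confidence"],2),u.round(0),at_depth(p,u,p["range_z"][i[1],i[0]]).round(3))
E
```

```text
t: 29.72
eef_pos: [0.6725, 0.0526, 0.1917]
ee_rot: [-3.129, 1.566, -2.767]
force: [-10.1, -7.5, 2.4]
width: 0.0442
t: 31.1
eef_pos: [0.6756, 0.054, 0.3072]
ee_rot: [-0.066, 1.568, 0.297]
force: [-0.1, -0.1, -0.3]
width: 0.0746
31.2 [0.675 0.054 0.305] [ 0.2  0.2 -0.4]
vee 0.64 [241. 178.] [0.574 0.011 0.073]
vee 0.59 [223. 133.] [ 0.434 -0.038  0.072]
cylinder_mid 0.85 [297. 252.] [0.735 0.132 0.028]
cylinder_mid 0.5 [242. 177.] [0.573 0.013 0.075]
bolt_end 0.53 [222. 127.] [ 0.414 -0.04   0.071]
bolt_end 0.49 [170. 207.] [ 0.616 -0.152  0.02 ]
hub_top 0.33 [221. 129.] [ 0.429 -0.042  0.08 ]
clasp 0.85 [331. 202.] [0.587 0.218 0.003]
guard 0.75 [194. 247.] [ 0.712 -0.091  0.005]
grip 0.73 [296. 165.] [0.486 0.14  0.016]
grip 0.64 [239. 178.] [0.574 0.007 0.073]
feeler 0.57 [170. 208.] [ 0.619 -0.151  0.02 ]
vee 0.63 [245. 217.] [ 0.558 -0.001  0.071]
vee 0.38 [174. 255.] [ 0.41  -0.053  0.092]
cylinder_mid 0.64 [288. 174.] [0.714 0.118 0.025]
cylinder_mid 0.58 [247. 210.] [0.566 0.008 0.077]
bolt_end 0.6 [179. 258.] [ 0.418 -0.048  0.073]
hub_top 0.64 [176. 254.] [ 0.414 -0.055  0.096]
clasp 0.88 [221. 171.] [0.584 0.204 0.006]
guard 0.66 [335. 253.] [ 0.708 -0.1    0.003]
guard 0.45 [293. 112.] [0.674 0.059 0.238]
grip 0.75 [179. 201.] [0.465 0.137 0.016]
grip 0.35 [219. 245.] [ 0.496 -0.027  0.045]
feeler 0.68 [303. 298.] [ 0.597 -0.172  0.021]
```

View pics/k.png

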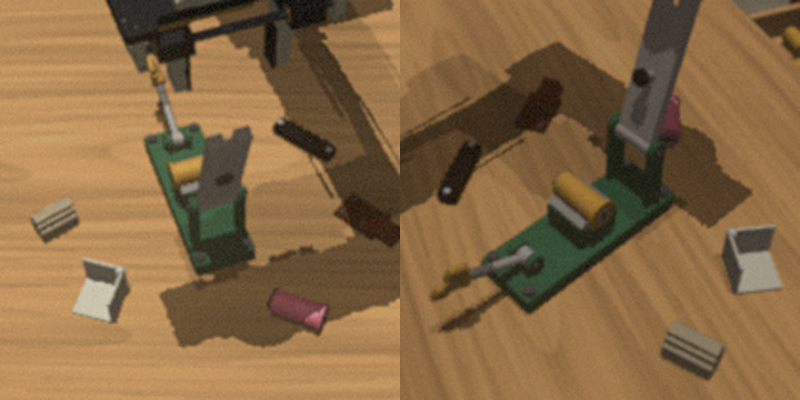

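The leaf stands back past upright and free of the gripper. The cylinder lies in its vee, the bolt is out with the nut on it, and the bystanders haven't moved.

```bash
python3 -c "
from station import arm
print(arm.job_done())"
```

```text
the job is handed in; nothing more can be done
None
```

The job is done and handed in at about 31 s; the limit is 72 s.

- **Nut:** I loosened it about 135° counter-clockwise. Before the bolt swung out, the camera showed the rod end about 1.6 mm above the hub. I did not measure it again after the swing.
- **Eyebolt:** The first swing probes, with the nut held tight, pushed back with 5–9 N and were unclear, so I loosened the jaws and pushed the wing tip instead. The bolt then passed the lips at about 5 N and now rests at about 1.2 rad.
- **Leaf:** I gripped it at the nose and carried it over slowly. A reaction of about 12 N at the end fits it resting on its stop at about 1.85 rad, and it stayed there after release.

In the last pictures the brass cylinder lies in its vee and the leaf stands back past upright. The four bystanders and the pink look-alike are where they were, within a few millimetres, and the robot is clear.

One thing disagreed with the description: the finger ends seemed to sit about 35 mm behind the reported tool point. My first try at gripping the nut closed on air above the wings, so I corrected the height from the wrist camera's depth image.

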